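Tap a bowl to the centre of the banding wheel

ROBOT

A 6-joint arm with a two-finger parallel gripper is mounted at the origin on the work surface. World frame = base frame: x ahead of the robot, y to its left, z up, the work surface at z = 0. Lengths are in mm, angles in degrees, forces in N, time in s.
With the tool pointing down it reaches from about 300 to 850 mm from the base axis. Payload 4.2 kg.
Tool frame: the origin (TCP) lies on the centre line of the jaws, within the pads' length; the fingertips stand 14 mm ahead of it and the grasp point (between the pads) lies 5 mm behind it; z points along the fingers, y is the direction in which the jaws open and shut (so a half turn about z gives the same grasp; the last joint's range is limited). The gripper opens to 91 mm and grips with 3 to 60 N. Pads are 32 mm wide; open, the fingers measure 118 mm over their backs; the gripper's body (76 mm by 178 mm) begins 60 mm behind the grasp point.
Start: joints at [-70.474, 18.312, 89.639, -0, 72.044, -1.146], TCP at [202.992, -537.993, 227.976] pointing down, gripper open.
Joint ranges: [-177.97, 177.97], [-48.28, 115.42], [12.27, 149.76], [-77.06, 257.06], [2.81, 150.46], [-146.56, 146.56]. Speed limits (degrees/s): [147.25, 147.25, 180, 180, 180, 180].

INTERFACE

Orientations are given as [roll, pitch, yaw] about the fixed x, y, z axes, in that order (R = Rz(yaw) Ry(pitch) Rx(roll)).
In Python, from workcell import env gives the robot as it stands.
- The arm moves only by the tool play_rows, never from a script. Its argument "increments" is a list of rows, each a list of 5 numbers: the shift along the world's x, y, z in mm, then the turn about the world's z in degrees, then the closure, from 0 (fully open) to 1 (shut). In form: [[x, y, z, yaw, fingers], ...]. A call has 1 to 20 rows; each row shifts and turns the commanded pose from where the row before left it; what a row does not reach is not made up. A row lasts 1/8 s, in which the tool goes at most 62.5 mm and 10.7 degrees, less where a joint would pass 70% of its speed; a pose out of reach is approached as far as the arm can. A call is refused whole if a number of a shift passes 62.5 or a number of a turn 10.7, either way. A call with a gripper value outside its range is refused whole. The fingers move at their own pace and stop on an object; "newtons" is the grip in N (left out, the last holds). Time passes only in rows, so rows that do not move let the fingers close. It gives the time, the measured TCP pose, the force and the opening at its end, in the units of the state.
- env.state(): the state, without advancing time (a new reading comes with each control period).
- env.grab_frame(name): name is "scene" or "top"; returns the picture (384x512x3 uint8, red, green, blue); there is no depth.
- env.calibration(name): a dict with "fx", "fy", "cx", "cy" (pixels), "dist_coeffs" ([k1, k2, p1, p2, k3] as OpenCV has them; the pictures are not rectified), "R" (3x3) and "t" (3): a world point X has camera coordinates R X + t. Camera axes: x right, y down, z forward; pixel columns grow to the right and rows downward; lengths in mm; the calibration is good to about 2 mm. A picture is of the moment at which its call begins. calibration takes no time and is no camera call.
- env.job_done(): hands the job in, once; it reports no verdict.
The state is a dict: "time_s": time; "qpos": joint angles; "qvel": joint speeds; "effort": joint torques, N m; "ee_pos": TCP position; "ee_rot": TCP orientation; "force": force on the tool from outside, world axes, zero at the start; "torque": the same for the moment, N m; "gripper_width": finger opening in mm.
Only numpy, scipy, OpenCV 4.12 (cv2) and the standard library are available. Lean on these libraries where they do the work, as an engineer would, in place of code of your own. Each camera call takes 0.05 s, during which the arm holds its last target.

TASK

A leather-hard bowl stands upside down and off-centre on the banding wheel, ready to have its foot trimmed. Nudge it gently along the wheel head with the fingertips until it sits centred, its rim even with the grooves all round, still rim down; do not grip it or lift it, and take the hand away. Leave everything else on the table where it is.

Things in the scene. Friction and masses are not known exactly. Their poses are not given: they have to be found in the camera images.
- bowl: The bowl to centre: leather-hard brown clay, about 420 g, alone on the banding wheel's head, rim down, foot ring up. Round: 124 mm across the rim, 123 at 14 mm up, 119 at 28 up, 108 at 42 up, curving in to a foot ring 59 mm across on top; 64 mm high. Origin: centre of the rim's plane, z up. Slides under a push of 1.5 to 4 N. Starts 30 to 50 mm off the wheel's axis, in any direction.
- wheel_centre (a point): Centre of the top face of the banding wheel's head, on its axis, 119 mm above the table; z up. The head is a flat aluminium disc 250 mm across, 11 mm thick, with fine flush concentric grooves at radii 35, 55, 75, 95 and 115 mm; round a centred bowl the 75 mm groove shows as an even ring.
- banding_wheel: The wheel's round cast base, 176 mm across, standing fixed on a 9 mm work board, 365 x 480 mm, that is fixed to the table. Origin: on the axis, under the base; z up. The head turns on it either way with a slight drag (about 0.03 N m): a push along a line through the axis does not turn it, and it does not matter if it turns.
- tall_cup: Bystander: dark glazed cup, 56 mm across, 86 mm high, standing on the work board near the wheel. Origin: centre of its underside.
- small_cup: Bystander: olive glazed cup, 52 mm across, 58 mm high, standing on the work board near the wheel. Origin: centre of its underside.
- loop_tool: Bystander: turning tool with a flat wooden handle and a steel loop, 204 mm long along its x, 11 mm high, lying on the work board near the wheel. Origin: on its underside, 100 mm from the handle's end.
- rib: Bystander: flat wooden throwing rib, half-round, 110 mm long along its y, 50 mm wide, 8 mm thick, lying on the work board near the wheel. Origin: on its underside, middle of its straight edge.
- spare_bowl: Bystander: another bowl, the same as the first in make and size, rim down on the 18 mm high ware board along the left of the table; a third, fixed stock, stands farther along. Origin: centre of its rim.
- flask: Bystander: olive glazed flask, 77 mm across, 120 mm high, standing to the right of the table. Origin: centre of its underside.
- screwdriver: Bystander: screwdriver, 210 mm long along its x, lying at the right of the table. Origin: under its middle.
Mind the look-alikes: they are no part of the job. What is shaped like the bowl but orange is not meant.

How it is judged (in metres and radians):
At the end, for the whole second after the job is handed in: The bowl stands still, rim down and flat on the wheel head (within 3 mm of it, tilted less than 3 degrees), its centre within 5 mm of the wheel's axis (horizontal distance between bowl and wheel_centre below 0.005 m and z of bowl in the frame of wheel_centre between -0.003 and 0.003 m and angle between bowl's own z axis and vertical below 0.05 rad and linear speed of bowl below 0.01 m/s); the robot touches nothing.
It fails at once if the bowl is lifted, tipped or pushed off the wheel head (its base more than 5 mm off the head's face, or it leans more than 8 degrees) (z of bowl in the frame of wheel_centre above 0.005 m or z of bowl in the frame of wheel_centre below -0.005 m or angle between bowl's own z axis and vertical above 0.14 rad).
It fails at once if the soft clay is gripped or struck hard (the fingers bear on the bowl with more than 20 N) (contact force between the fingers and bowl above 20 N).
It fails at once if another pot or tool is shifted by more than 20 mm (distance of any of tall_cup, small_cup, loop_tool, rib, spare_bowl, flask, screwdriver from where it was at the start of the episode above 0.02 m).
It also fails if it takes over 42 s, if anything falls off the work surface, if the arm or the gripper's body presses on something with over 40 N, if the wrist force passes 120 N, or if a joint passes its speed limit or range.

## Working session

There is one attempt and no reset: what is moved stays moved. The work goes in short steps, Python scripts to look and compute and a tool call to move; the robot and the scene stay as the last step left them, time stands still between calls to the robot, and variables do not carry over. Pictures are saved under pics/ and viewed, and the job is handed in when it is done.

Besides the shell and the picture viewer there is one more tool, called after ">>>" as name(argument=value, ...), one argument or row to a line, values as JSON. play_rows: Moves the arm, as the interface text tells. Its arguments: {"type":"object","properties":{"increments":{"type":"array"},"newtons":{"type":"number"}},"required":["increments"]}

```bash
mkdir -p pics; ls; python3 - <<'E'
from workcell import env
import cv2,json
for n in("scene","top"):
    cv2.imwrite(f"pics/{n}0.png",cv2.resize(env.grab_frame(n)[:,:,::-1],(800,600),interpolation=cv2.INTER_CUBIC))
    c=env.calibration(n);print(n,c)
print(env.state())
E
```

```text
pics
scene {'fx': 429.97497382613545, 'fy': 429.97497382613545, 'cx': 256.2514356254507, 'cy': 192.52976566349773, 'dist_coeffs': array([-0.03951967,  0.        ,  0.        ,  0.        ,  0.        ]), 'R': array([[ 0.68216947,  0.7311004 ,  0.01170539],
       [ 0.48762038, -0.44293941, -0.75235035],
       [-0.54485887,  0.51893822, -0.6586592 ]]), 't': array([-346.77030563, -142.34806572, 1888.41794459])}
top {'fx': 435.9757591923963, 'fy': 435.9757591923963, 'cx': 256.3933347475057, 'cy': 191.79296122619544, 'dist_coeffs': array([-0.01740453,  0.        ,  0.        ,  0.        ,  0.        ]), 'R': array([[-0.00497575, -0.99998634,  0.00160263],
       [-0.98717976,  0.00465634, -0.15954448],
       [ 0.15953484, -0.00237594, -0.98718944]]), 't': array([  10.44292875,  519.26445438, 1223.38139054])}
{'time_s': 0.1, 'qpos': array([-7.04737459e+01,  1.83465103e+01,  8.96995972e+01, -7.30778597e-04,
        7.20430675e+01, -1.14634048e+00]), 'qvel': array([-0.03092888, -0.13556585, -0.18291417,  0.01931937, -0.0016271 ,
        0.01805562]), 'effort': array([-2.17443164e-05, -4.13333023e+01, -2.32511312e+01,  7.29391607e-02,
        4.22682264e-02, -6.31505873e-05]), 'ee_pos': array([ 202.84052572, -537.5760461 ,  227.21781826]), 'ee_rot': array([-1.79910829e+02, -1.08935084e-03,  2.06728196e+01]), 'force': array([-1.19993308, -0.12669188,  0.1635457 ]), 'torque': array([ 0.00916576, -0.04123473,  0.00123996]), 'gripper_width': 91.1677268281594}
```

View pics/scene0.png

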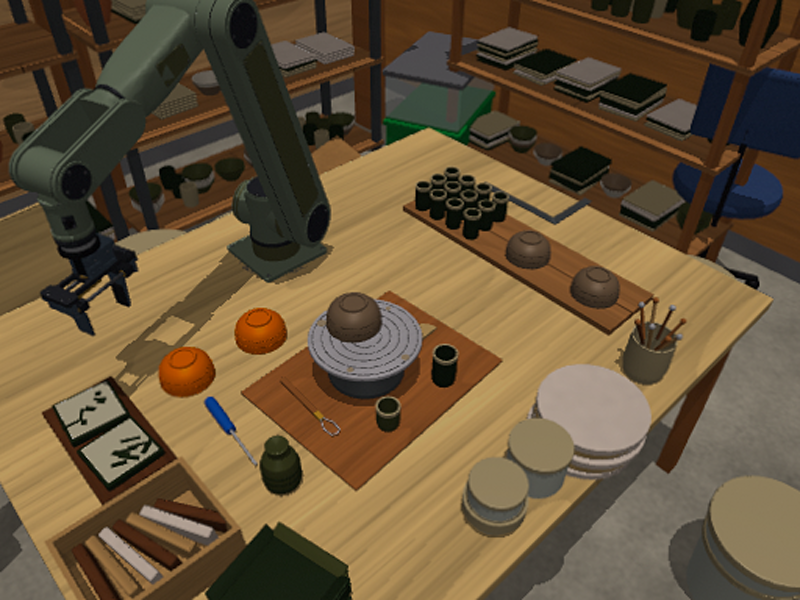

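View pics/top0.png

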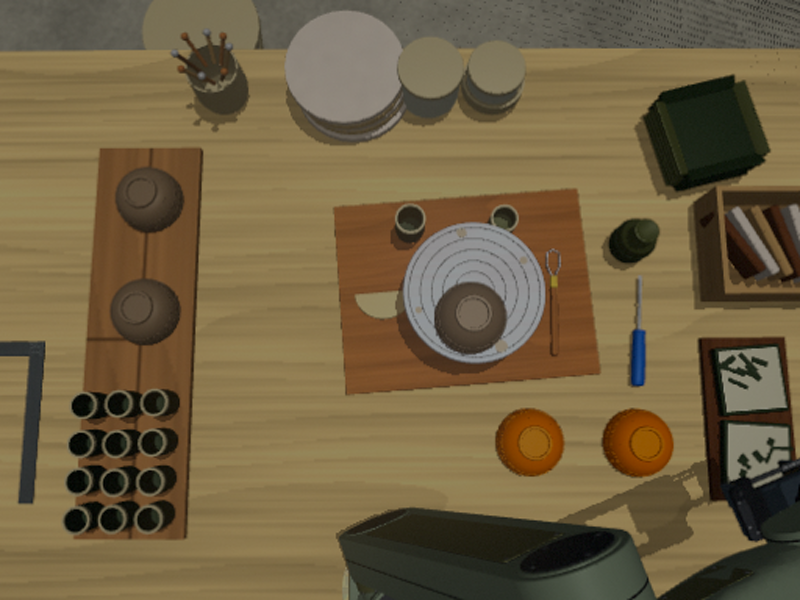

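The candidates, in pixels of the 800x600 top picture, are:
- the brown bowl on the wheel at (470,317)
- brown bowls on the ware board at (145,310) and (149,198)
- orange look-alikes at (530,441) and (638,441)

I choose the brown one on the wheel head. Next I check it in a crop and measure it.

```bash
cat > h.py <<'E'
import numpy as np,cv2
def cal(c):
    return np.array([[c['fx'],0,c['cx']],[0,c['fy'],c['cy']],[0,0,1]]),np.array(c['dist_coeffs']),np.array(c['R']),np.array(c['t'])
def rays(c,px):
    K,d,R,t=cal(c)
    u=cv2.undistortPoints(np.asarray(px,float).reshape(-1,1,2),K,d).reshape(-1,2)
    return -R.T@t,np.c_[u,np.ones(len(u))]@R
def plane(c,px,z):
    o,D=rays(c,px); s=(z-o[2])/D[:,2]; return o+D*s[:,None]
def proj(c,X):
    K,d,R,t=cal(c)
    return cv2.projectPoints(np.asarray(X,float).reshape(-1,1,3),cv2.Rodrigues(R)[0],t,K,d)[0].reshape(-1,2)
def circ(P):
    P=np.asarray(P)[:,:2];A=np.c_[2*P,np.ones(len(P))]
    s=np.linalg.lstsq(A,(P**2).sum(1),rcond=None)[0]
    return s[:2],np.sqrt(s[2]+s[:2]@s[:2])
E
python3 - <<'E'
from workcell import env
import cv2,numpy as np
a=env.grab_frame("top");b=env.grab_frame("scene")
np.save("top.npy",a);np.save("scene.npy",b)
i=np.hstack([cv2.resize(a[135:240,250:355,::-1],(400,400),interpolation=cv2.INTER_NEAREST),cv2.resize(b[175:265,185:275,::-1],(400,400),interpolation=cv2.INTER_NEAREST)])
cv2.imwrite("pics/crop.png",i)
h=cv2.cvtColor(a,cv2.COLOR_RGB2HSV)
for p in [(301,203),(301,175),(320,160),(303,201),(345,185),(310,150),(300,220),(250,180),(340,205)]:print(p,a[p[1],p[0]],h[p[1],p[0]])
h=cv2.cvtColor(b,cv2.COLOR_RGB2HSV)
for p in [(226,200),(226,190),(250,220),(210,235),(235,245)]:print(p,b[p[1],p[0]],h[p[1],p[0]])
E
```

```text
(301, 203) [116 102  87] [ 16  64 116]
(301, 175) [145 146 146] [ 90   2 146]
(320, 160) [145 147 149] [105   7 149]
(303, 201) [116 103  87] [ 17  64 116]
(345, 185) [116 115 115] [  0   2 116]
(310, 150) [146 149 150] [ 98   7 150]
(300, 220) [67 56 44] [16 88 67]
(250, 180) [120  78  43] [ 14 164 120]
(340, 205) [140 141 143] [110   5 143]
(226, 200) [91 73 57] [14 95 91]
(226, 190) [95 75 55] [ 15 107  95]
(250, 220) [139 134 138] [156   9 139]
(210, 235) [143 138 141] [162   9 143]
(235, 245) [34 36 37] [100  21  37]
```

View pics/crop.png

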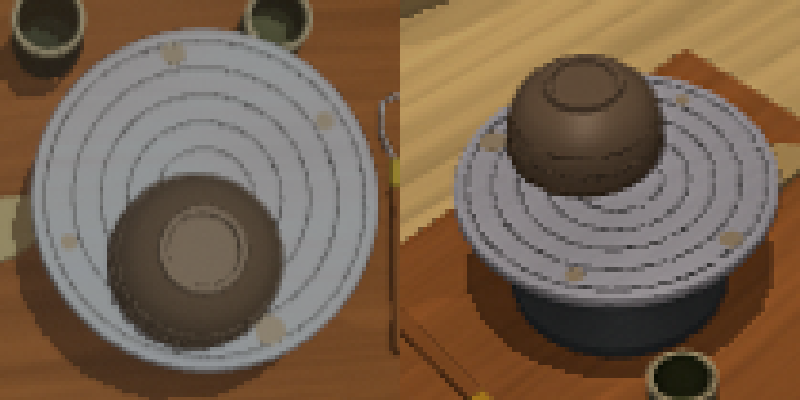

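```bash
cat > meas.py <<'E'
import numpy as np,cv2
from h import *
def wheelmask(img):
    h=cv2.cvtColor(img,cv2.COLOR_RGB2HSV)
    return ((h[...,1]<30)&(h[...,2]>75)).astype(np.uint8)
def brown(img):
    h=cv2.cvtColor(img,cv2.COLOR_RGB2HSV)
    return ((h[...,1]>=45)&(h[...,1]<135)&(h[...,2]<135)).astype(np.uint8)
def biggest(m,roi):
    x0,y0,x1,y1=roi;mm=np.zeros_like(m);mm[y0:y1,x0:x1]=m[y0:y1,x0:x1]
    cs=cv2.findContours(mm,cv2.RETR_EXTERNAL,cv2.CHAIN_APPROX_NONE)[0]
    return max(cs,key=cv2.contourArea).reshape(-1,2)
def tri(cs,ps):
    A=np.zeros((3,3));b=np.zeros(3)
    for c,p in zip(cs,ps):
        o,D=rays(c,[p]);d=D[0]/np.linalg.norm(D[0]);M=np.eye(3)-np.outer(d,d);A+=M;b+=M@o
    return np.linalg.solve(A,b)
E
python3 - <<'E'
from workcell import env
from meas import *
roi={"top":(250,130,357,240),"scene":(190,180,280,260)}
C={n:env.calibration(n) for n in roi}
ctr={}
for n in roi:
    img=np.load(n+".npy");c=C[n];print(n,"cam",np.round(-c['R'].T@c['t']))
    k=cv2.convexHull(biggest(cv2.morphologyEx(wheelmask(img),cv2.MORPH_CLOSE,np.ones((3,3))),roi[n])).reshape(-1,2)
    P=plane(c,k,119);g=np.ones(len(P),bool)
    for _ in range(15):
        ce,r=circ(P[g]);res=np.hypot(*(P[:,:2]-ce).T)-r;g=np.abs(res)<max(1.5,2*np.std(res[g])*.8)
    print("wheel",ce,r,g.sum(),len(g)); ctr[n]=ce
    b=biggest(cv2.morphologyEx(brown(img),cv2.MORPH_OPEN,np.ones((3,3))),(270,170,335,232) if n=="top" else (205,182,247,222))
    x,y,w,h=cv2.boundingRect(b);print("bowl bbox",x,y,w,h,"ell",cv2.minEnclosingCircle(b))
print("tri wheel",tri(C.values(),[proj(C[n],[*ctr[n],119])[0] for n in C]))
# enlarged images w/ contrast
for n,r in(("top",(270,175,335,232)),("scene",(208,184,250,224))):
    im=np.load(n+".npy")[r[1]:r[3],r[0]:r[2],::-1];s=10 if n=="top" else 14
    im=cv2.convertScaleAbs(im,alpha=1.6);cv2.imwrite(f"pics/z_{n}.png",cv2.resize(im,None,fx=s,fy=s,interpolation=cv2.INTER_CUBIC))
E
```

```text
top cam [ 317.   11. 1291.]
wheel [ 521.67299824 -119.17661357] 123.9244849404114 40 41
bowl bbox 278 181 46 45 ell ((300.90972900390625, 203.37423706054688), 23.15699577331543)
scene cam [1335. -789. 1141.]
wheel [ 523.24436667 -123.03862274] 124.11266561104084 27 32
bowl bbox 205 187 39 32 ell ((224.0, 204.0), 19.416587829589844)
tri wheel [ 521.54159111 -120.30803423  116.07509826]
```

View pics/z_top.png

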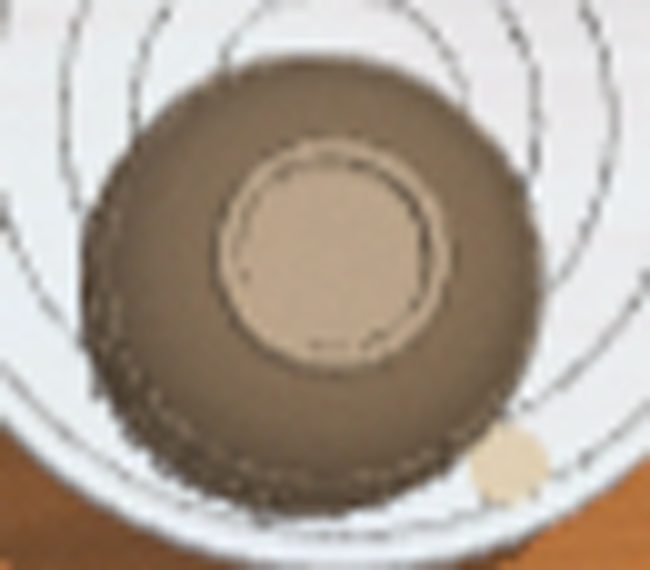

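View pics/z_scene.png

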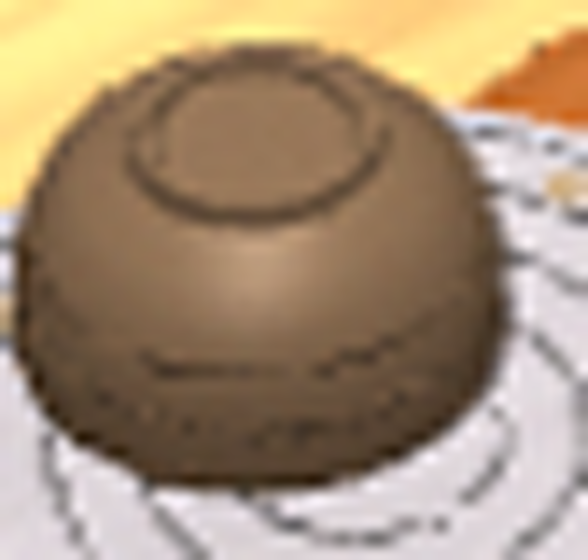

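```bash
python3 - <<'E'
from workcell import env
from meas import *
C={n:env.calibration(n) for n in("top","scene")}
ft=(302.85,199.9);fs=(225.97,193.5)
print("foot top z183",plane(C["top"],[ft],183),"scene",plane(C["scene"],[fs],183),"tri",tri(C.values(),[ft,fs]))
print("foot diam",np.diff(plane(C["top"],[(270+21.4-.45,199.9),(270+45.2-.45,199.9)],183)[:,1]))
# rim: lower silhouette in top on z=119
img=np.load("top.npy")
b=biggest(cv2.morphologyEx(brown(img),cv2.MORPH_OPEN,np.ones((3,3))),(270,170,335,232))
P=plane(C["top"],b,119);lo=b[:,1]>206
print("rim lower arc",circ(P[lo]),lo.sum()); print("x min",P[:,0].min(),"y range",P[:,1].min(),P[:,1].max())
# bystander base px->world
for n,p in dict(tall=(410*.64,228*.64),small=(504*.64,220*.64),toolend=(555*.64,355*.64),toolloop=(553*.64,250*.64),ribL=(355*.64,295*.64),orange1=(530*.64,441*.64),flask=(630*.64,245*.64)).items():print(n,np.round(plane(C["top"],[p],20)))
E
```

```text
foot top z183 [[ 474.83164252 -110.86297693  183.        ]] scene [[ 477.59332206 -113.81541993  183.        ]] tri [ 475.07205081 -111.43732699  179.97159188]
foot diam [-61.11955103]
rim lower arc (array([ 475.67892082, -111.16496403]), np.float64(60.70578347400308)) 58
x min 415.7035304521618 y range -172.80951019120693 -50.24276885630629
tall [[662. -11.  20.]]
small [[ 677. -192.   20.]]
toolend [[ 417. -280.   20.]]
toolloop [[ 618. -284.   20.]]
ribL [[532.  94.  20.]]
orange1 [[ 260. -228.   20.]]
flask [[ 627. -433.   20.]]
```

Both views agree: the bowl has to move about (+46, -8.5) mm. I'll push it from the -x side with the open fingers as a cradle, yawed to the push direction. First I go to the standoff, staying high.

>>> play_rows(
  increments=[
    [10,22,0,-1.5,0],
    [19,44,0,-3,0],
    [19,44,0,-3,0],
    [19,44,0,-3,0],
    [19,44,0,-3,0],
    [19,44,0,-3,0],
    [19,44,0,-3,0],
    [19,44,0,-3,0],
    [19,44,0,-3,0],
    [19,44,0,-3,0],
    [10,23,0,-3,0],
    [0,0,0,-2.7,0],
    [0,0,0,0,0],
    [0,0,0,0,0],
  ],
)

```text
time_s: 1.95
ee_pos: [393.8, -97.2, 227.9]
ee_rot: [180.0, 0.0, -13.5]
force: [0.2, 0.2, 0.4]
gripper_width: 91.2
```

>>> play_rows(
  increments=[
    [0,0,-20,3,0],
    [0,0,-25,0,0],
    [0,0,-20,0,0],
    [0,0,-12,0,0],
    [0,0,-8,0,0],
    [0,0,0,0,0],
    [0,0,0,0,0],
  ],
)

```text
time_s: 2.82
ee_pos: [394.5, -97.2, 143.5]
ee_rot: [180.0, -0.1, -10.5]
force: [0.1, 0.5, 0.3]
gripper_width: 91.0
```

```bash
python3 - <<'E'
from workcell import env
import cv2,numpy as np
a=env.grab_frame("top");b=env.grab_frame("scene")
cv2.imwrite("pics/c1.png",np.hstack([cv2.resize(a[135:240,250:355,::-1],(400,400)),cv2.resize(b[165:265,175:275,::-1],(400,400))]))
print(env.state()['ee_pos'],env.state()['force'])
E
```

```text
[394.41865986 -97.08756509 143.51027956] [-0.5278156   0.22748476 -0.96666052]
```

View pics/c1.png

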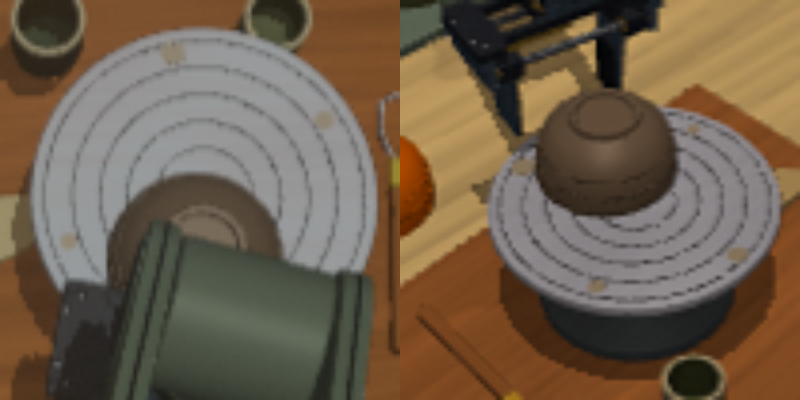

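The fingers straddle the -x side of the bowl and are clear of it. I creep in and push, stopping short of the centre.

>>> play_rows(
  increments=[
    [5,-0.9,0,0,0],
    [5,-0.9,0,0,0],
    [3,-0.6,0,0,0],
    [2,-0.4,0,0,0],
    [2,-0.4,0,0,0],
    [2,-0.4,0,0,0],
    [2,-0.4,0,0,0],
    [2,-0.4,0,0,0],
    [2,-0.4,0,0,0],
    [2,-0.4,0,0,0],
    [2,-0.4,0,0,0],
    [2,-0.4,0,0,0],
  ],
)

```text
time_s: 4.42
ee_pos: [424.5, -102.9, 142.8]
ee_rot: [180.0, 0.1, -10.5]
force: [-2.9, 0.3, 0.8]
gripper_width: 91.2
```

>>> play_rows(
  increments=[
    [2,-0.4,0,0,0],
    [2,-0.4,0,0,0],
    [2,-0.4,0,0,0],
    [2,-0.4,0,0,0],
    [2,-0.4,0,0,0],
    [2,-0.4,0,0,0],
    [2,-0.4,0,0,0],
    [2,-0.4,0,0,0],
  ],
)

```text
time_s: 5.42
ee_pos: [441.1, -106.2, 143.0]
ee_rot: [180.0, 0.0, -10.5]
force: [-2.3, 0.8, -0.9]
gripper_width: 91.3
```

```bash
python3 - <<'E'
from workcell import env
import cv2,numpy as np
a=env.grab_frame("top");b=env.grab_frame("scene")
cv2.imwrite("pics/c2.png",np.hstack([cv2.resize(a[135:240,250:355,::-1],(400,400)),cv2.resize(b[165:265,175:275,::-1],(400,400))]))
print(env.state()['ee_pos'],env.state()['force'])
E
```

```text
[ 441.43021862 -106.29352058  143.02043625] [-2.08591493  0.05786079 -1.1666952 ]
```

View pics/c2.png

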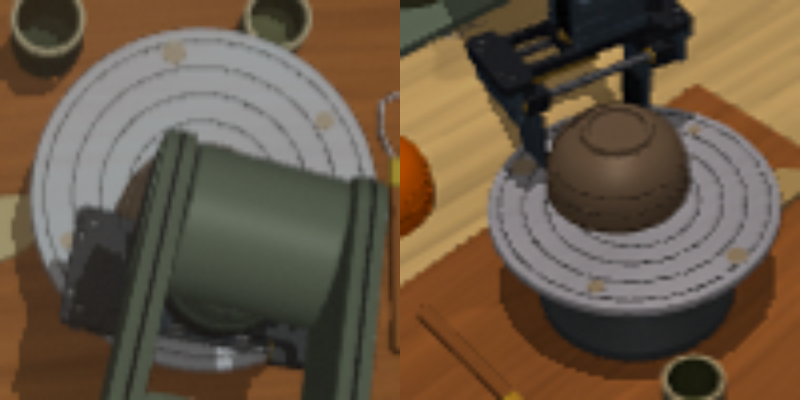

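```bash
python3 - <<'E'
from workcell import env
from meas import *
b=env.grab_frame("scene")
r=(208,184,250,226)
cv2.imwrite("pics/z2.png",cv2.resize(cv2.convertScaleAbs(b[r[1]:r[3],r[0]:r[2],::-1],alpha=1.6),None,fx=14,fy=14,interpolation=cv2.INTER_CUBIC))
E
```

```text
(no output)
```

View pics/z2.png

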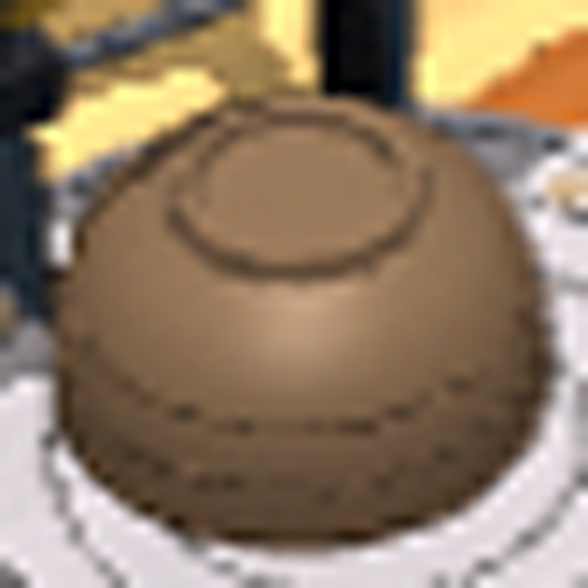

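```bash
python3 - <<'E'
from workcell import env
from meas import *
c=env.calibration("scene")
p=plane(c,[(225.97,193.5),(229.08,197.5)],183);print(p[1]-p[0], p[1][:2]-np.array([523.24,-123.04]))
E
```

```text
[22.45500591 -5.31753363  0.        ] [-23.19167204   3.90704644]
```

Contact began where I predicted, and the force is about 2 to 3 N. I push on by about 21 mm, stopping a little short.

>>> play_rows(
  increments=[
    [2,-0.4,0,0,0],
    [2,-0.4,0,0,0],
    [2,-0.4,0,0,0],
    [2,-0.4,0,0,0],
    [2,-0.4,0,0,0],
    [2,-0.3,0,0,0],
    [2,-0.4,0,0,0],
    [2,-0.4,0,0,0],
    [2,-0.4,0,0,0],
    [2,-0.3,0,0,0],
    [1,-0.2,0,0,0],
    [0,0,0,0,0],
  ],
)

```text
time_s: 7.08
ee_pos: [462.2, -110.2, 143.0]
ee_rot: [180.0, -0.0, -10.5]
force: [-2.7, 0.3, -1.2]
gripper_width: 91.5
```

>>> play_rows(
  increments=[
    [-3,0.6,0,0,0],
    [-8,1.5,0,0,0],
    [-15,2.8,0,0,0],
    [-20,3.7,0,0,0],
    [-20,3.7,10,0,0],
    [-15,15,30,0,0],
    [-20,40,40,0,0],
    [-15,50,20,0,0],
    [0,50,0,0,0],
    [0,50,0,0,0],
    [0,30,0,0,0],
    [0,0,0,0,0],
  ],
)

```text
time_s: 8.57
ee_pos: [345.1, 138.1, 242.9]
ee_rot: [180.0, -0.0, -10.3]
force: [0.2, -0.1, -0.9]
gripper_width: 91.2
```

```bash
python3 - <<'E'
from workcell import env
from meas import *
a=env.grab_frame("top");b=env.grab_frame("scene")
np.save("top2.npy",a);np.save("scene2.npy",b)
cv2.imwrite("pics/c3.png",np.hstack([cv2.resize(a[135:240,250:355,::-1],(400,400)),cv2.resize(b[165:265,175:275,::-1],(400,400))]))
f=lambda im,r,s,n:cv2.imwrite(n,cv2.resize(cv2.convertScaleAbs(im[r[1]:r[3],r[0]:r[2],::-1],alpha=1.6),None,fx=s,fy=s,interpolation=cv2.INTER_CUBIC))
f(a,(270,155,335,212),10,"pics/z3t.png");f(b,(208,184,250,226),14,"pics/z3s.png")
print(env.state()['ee_pos'],env.state()['time_s'])
E
```

```text
[345.28800103 136.43594212 242.85411453] 8.675
```

View pics/c3.png

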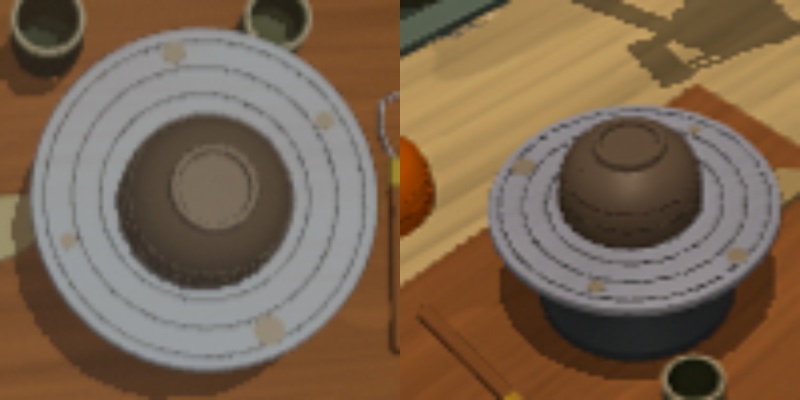

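View pics/z3t.png

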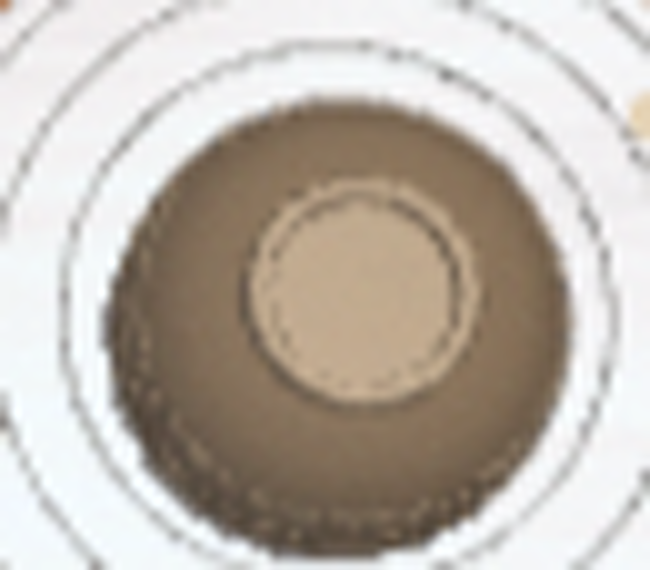

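View pics/z3s.png

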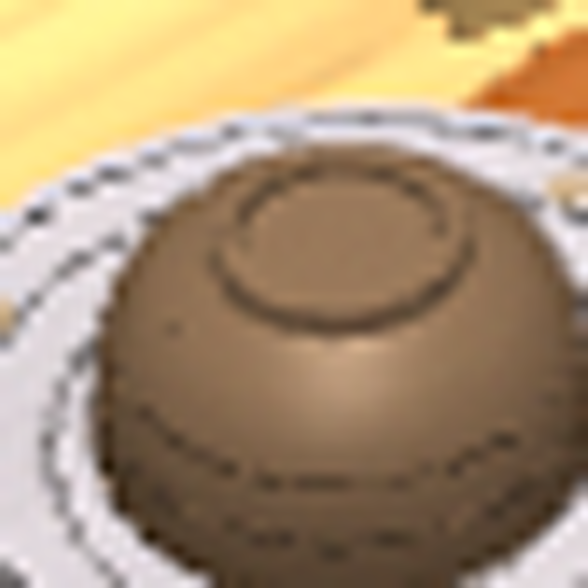

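```bash
cat > m2.py <<'E'
from workcell import env
from meas import *
import sys
C={n:env.calibration(n) for n in("top","scene")}
def run(suf,ft,fs):
    img=np.load(f"top{suf}.npy")
    k=cv2.convexHull(biggest(cv2.morphologyEx(wheelmask(img),cv2.MORPH_CLOSE,np.ones((3,3))),(250,130,357,240))).reshape(-1,2)
    w,r=circ(plane(C["top"],k,119));print("wheel top",w,r)
    # 75 mm groove: dark points on white between r 69 and 81
    g=cv2.cvtColor(img,cv2.COLOR_RGB2GRAY);bh=cv2.morphologyEx(g,cv2.MORPH_BLACKHAT,np.ones((5,5)))
    ys,xs=np.where(bh>12);P=plane(C["top"],np.c_[xs,ys],119)
    for R0 in(75,95,115):
        d=np.hypot(*(P[:,:2]-w).T);s=abs(d-R0)<5;q=circ(P[s]);print("groove",R0,q,s.sum())
    b=biggest(cv2.morphologyEx(brown(img),cv2.MORPH_OPEN,np.ones((3,3))),(275,150,332,222))
    P=plane(C["top"],b,119);lo=b[:,1]>np.median(b[:,1])+2
    print("rim arc",circ(P[lo]),"y mid",(P[:,1].min()+P[:,1].max())/2,"xmin",P[:,0].min())
    print("foot top",plane(C["top"],[ft],183)[0],"rel scene",plane(C["scene"],[fs],183)[0][:2]-[523.24,-123.04])
E
python3 -c "
from m2 import *
run('2',(270+36.5-.45,155+29.1-.45),(232.07,201.6))"
```

```text
wheel top [ 521.68386047 -119.1898635 ] 123.98617518158687
groove 75 (array([ 522.51443899, -119.61549325]), np.float64(74.89239672452824)) 213
groove 95 (array([ 522.41008315, -119.64447042]), np.float64(94.87951891156533)) 286
groove 115 (array([ 522.30091425, -119.56037793]), np.float64(114.84474705823882)) 319
rim arc (array([ 518.52912609, -119.93738545]), np.float64(60.44280533905241)) y mid -120.50558071169576 xmin 458.97551231969146
foot top [ 517.1657346  -120.06232887  183.        ] rel scene [-1.0930564  -1.91354356]
```

```bash
cat > m3.py <<'E'
from m2 import *
def scene(suf):
    img=np.load(f"scene{suf}.npy");g=cv2.cvtColor(img,cv2.COLOR_RGB2GRAY);w=np.array([523,-122.])
    bh=cv2.morphologyEx(g,cv2.MORPH_BLACKHAT,np.ones((5,5)));h=cv2.cvtColor(img,cv2.COLOR_RGB2HSV)
    ys,xs=np.where((bh>12)&(h[...,1]<35)&(g>70));P=plane(C["scene"],np.c_[xs,ys],119)
    for R0 in(95,115,95):
        d=np.hypot(*(P[:,:2]-w).T);s=abs(d-R0)<5;q=circ(P[s]);print("scene groove",R0,q,s.sum());w=q[0]
    b=biggest(cv2.morphologyEx(brown(img),cv2.MORPH_OPEN,np.ones((3,3))),(212,190,254,232))
    P=plane(C["scene"],b,119); d=P[:,:2]-w; v=np.array([.77,-.64]);u=np.array([.64,.77])
    a=np.arctan2(d@u,d@v);s=abs(a)<1.1
    print("scene rim near arc",circ(P[s]),"rel",circ(P[s])[0]-w,"max toward cam",(d@v).max(),"lateral",(d@u).max(),(d@u).min())
E
python3 -c "
from m3 import *
scene('2')
for ps in [(232.07,201.6)]: print(plane(C['scene'],[ps],183))
# foot in top: light disc segmentation
img=np.load('top2.npy');g=cv2.cvtColor(img,cv2.COLOR_RGB2HSV)
m=((g[...,2]>98)&(g[...,1]>45)&(g[...,1]<100)).astype(np.uint8)
k=biggest(cv2.morphologyEx(m,cv2.MORPH_CLOSE,np.ones((3,3))),(282,165,328,202))
e=cv2.fitEllipse(cv2.convexHull(k));print(e,plane(C['top'],[e[0]],183))
"
```

```text
scene groove 95 (array([ 520.59407394, -120.35221658]), np.float64(94.84161486285768)) 128
scene groove 115 (array([ 519.86835154, -120.09065949]), np.float64(115.03734996377719)) 207
scene groove 95 (array([ 520.40560396, -120.18473259]), np.float64(94.81604898307984)) 135
scene rim near arc (array([ 514.00893088, -119.55537363]), np.float64(59.32810407329579)) rel [-6.39667308  0.62935896] max toward cam 54.409256534899036 lateral 55.239488325207084 -62.83764197521577
[[ 522.1469436  -124.95354356  183.        ]]
((306.0152893066406, 183.21621704101562), (22.263874053955078, 22.679492950439453), 115.48008728027344) [[ 518.30432092 -119.99907008  183.        ]]
```

The bowl is still about 4 mm short in x, and y is within 1 mm. I go back and push it 4.2 mm further along +x.

>>> play_rows(
  increments=[
    [0,-30,0,0,0],
    [0,-50,0,0,0],
    [0,-50,0,0,0],
    [15,-50,-20,0,0],
    [20,-40,-40,0,0],
    [15,-15,-30,0,0],
    [20,-3.7,-10,0,0],
    [20,-3.7,0,0,0],
    [15,-2.8,0,0,0],
    [6,-0.9,0,0,0],
    [2,-0.3,0,0,0],
  ],
)

```text
time_s: 10.05
ee_pos: [458.7, -109.5, 143.1]
ee_rot: [180.0, 0.0, -10.5]
force: [-0.9, 0.4, -0.1]
gripper_width: 91.3
```

>>> play_rows(
  increments=[
    [1.5,-0.2,0,0,0],
    [1.5,-0.2,0,0,0],
    [1.5,0,0,0,0],
    [1.5,0,0,0,0],
    [1.2,0,0,0,0],
    [0,0,0,0,0],
    [0,0,0,0,0],
  ],
)

```text
time_s: 10.92
ee_pos: [465.9, -109.6, 142.9]
ee_rot: [-180.0, 0.0, -10.5]
force: [-3.4, -0.6, 2.2]
gripper_width: 91.1
```

>>> play_rows(
  increments=[
    [-3,0.6,0,0,0],
    [-8,1.5,0,0,0],
    [-15,2.8,0,0,0],
    [-20,3.7,0,0,0],
    [-20,3.7,10,0,0],
    [-15,15,30,0,0],
    [-20,40,40,0,0],
    [-15,50,20,0,0],
    [0,50,0,0,0],
    [0,50,0,0,0],
    [0,30,0,0,0],
    [0,0,0,0,0],
    [0,0,0,0,0],
  ],
)

```text
time_s: 12.55
ee_pos: [349.6, 136.8, 242.8]
ee_rot: [180.0, 0.0, -10.5]
force: [-0.6, 0.6, 0.9]
gripper_width: 91.6
```

```bash
python3 - <<'E'
from m3 import *
a=env.grab_frame("top");b=env.grab_frame("scene")
np.save("top3.npy",a);np.save("scene3.npy",b)
f=lambda im,r,s,n:cv2.imwrite(n,cv2.resize(cv2.convertScaleAbs(im[r[1]:r[3],r[0]:r[2],::-1],alpha=1.6),None,fx=s,fy=s,interpolation=cv2.INTER_CUBIC))
f(a,(268,150,338,216),8,"pics/z4t.png");f(b,(195,184,275,242),10,"pics/z4s.png")
run('3',(300,180),(230,200));scene('3')
g=cv2.cvtColor(a,cv2.COLOR_RGB2HSV)
m=((g[...,2]>98)&(g[...,1]>45)&(g[...,1]<100)).astype(np.uint8)
k=biggest(cv2.morphologyEx(m,cv2.MORPH_CLOSE,np.ones((3,3))),(282,163,328,202))
e=cv2.fitEllipse(cv2.convexHull(k));print(e,plane(C['top'],[e[0]],183))
E
```

```text
wheel top [ 521.7429909  -119.20407497] 124.01341409218189
groove 75 (array([ 522.42744781, -119.60227194]), np.float64(74.86376794266127)) 218
groove 95 (array([ 522.36861052, -119.61416791]), np.float64(94.91228991557001)) 283
groove 115 (array([ 522.30041114, -119.53153187]), np.float64(114.86285774434188)) 326
rim arc (array([ 521.43428089, -119.11900266]), np.float64(60.032480449484865)) y mid -119.39062554865143 xmin 461.71353010009057
foot top [ 526.82579476 -104.63328643  183.        ] rel scene [-11.67280148  -1.8695427 ]
scene groove 95 (array([ 520.49752436, -120.35863137]), np.float64(94.94116761121528)) 132
scene groove 115 (array([ 519.91912712, -119.96984582]), np.float64(115.07465480397148)) 201
scene groove 95 (array([ 520.22432206, -120.10129078]), np.float64(95.05480916455338)) 139
scene rim near arc (array([ 521.73835194, -121.79105206]), np.float64(55.4997068834129)) rel [ 1.51402988 -1.68976128] max toward cam 59.36680058812041 lateral 58.53002677443755 -59.308763931781385
((305.67669677734375, 182.04054260253906), (22.122722625732422, 22.677350997924805), 116.90093994140625) [[ 521.39496888 -119.19537594  183.        ]]
```

View pics/z4t.png

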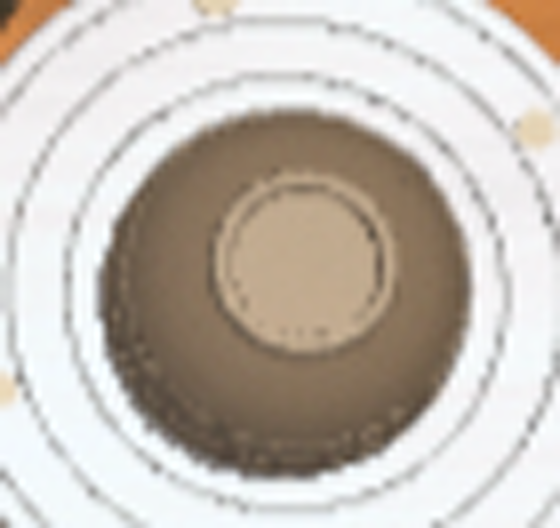

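View pics/z4s.png

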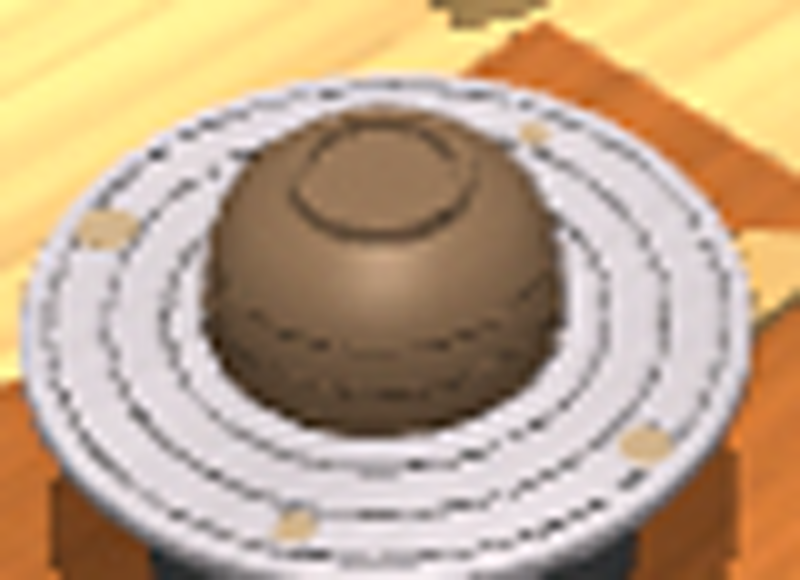

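The top view now puts the bowl about 1 mm from the axis, and the ring looks even in both views. I check that the bystanders haven't moved, then hand in.

```bash
python3 - <<'E'
from workcell import env
import numpy as np,cv2
d=np.abs(np.load("top.npy").astype(int)-np.load("top3.npy")).max(2)>40
for n,(x,y) in dict(tall=(262,142),small=(323,140),tool=(355,195),rib=(243,195),spare=(95,127),spare2=(92,199),flask=(405,154),screw=(409,210)).items():
    print(n,d[y-18:y+18,x-14:x+14].sum())
s=env.state();print(s['time_s'],s['force'],s['qvel'].round(2))
print(env.job_done())
E
```

```text
tall 0
small 0
tool 0
rib 0
spare 0
spare2 0
flask 0
screw 0
12.65 [0.26493267 0.74571415 0.19556306] [-0.35  0.12 -0.25  0.06  0.03  0.1 ]
the job is handed in; nothing more can be done
None
```

The bowl is centred to about 1 mm by my last top-view check, and the job is handed in at 12.65 s of the 42 s allowed. I nudged it along the wheel head from the -x side with the open fingers as a cradle. That took two pushes, about 43 mm and then 4 mm. The wrist force read about 2 to 3.5 N at the end of each push, well under the limit, and the hand is clear.

- **Centring:** in the top view, the foot-ring centre is at (521.4, -119.2) and the grooves' centre at (522.4, -119.6). The rim arc agrees at (521.4, -119.1).
- **Rim and ring:** the bowl stands rim down, and the 75 mm groove shows as an even ring.
- **Bystanders:** comparing the top pictures from before and after shows no change around any of the pots or tools.

**Checks that disagreed:**
- **Camera frames:** before the pushes, the scene camera's positions for bowl and wheel differed from the top camera's by 2 to 4 mm, so I compared bowl and wheel only within the same picture.
- **Scene rim fit:** its fit of the near rim arc was poor, with a radius of 55 mm instead of 62. It put the bowl about 2 mm off the axis. The bowl's left and right edges in that view were symmetric about the axis (59 mm each side).

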